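# Roll a bottle up the loading ramp of a bottle roller

### The job

Push the white bottle that lies on its side up the ramp with your fingers, gently, until it drops in between the two black rollers in front of the back stop; stay behind it and keep it square across the ramp all the way, so that it never rolls back or runs ahead on the ramp. Do not pinch it or lift it, leave it lying there straight and at rest, and do not disturb the other things on the bench.

Things in the scene. Friction and masses are not known exactly. Their poses are not given: they have to be found in the camera images.
- bottle_mid (a point): White plastic bottle with a green cap lying on its side on the bench in front of the ramp's foot: middle of its straight barrel, on its axis, 28 mm up. Barrel 57 mm in diameter (radius 28.3), straight for 54 mm either way. z axis along the bottle, base to cap; x and y turn as it rolls. Smooth, rolls freely, about 0.26 kg; centre of mass about 15 mm from here towards the cap.
- bottle: The same bottle, 168 mm long; origin at the centre of its flat base, on its axis (56 mm from bottle_mid); z axis from base to cap. It lies roughly across the ramp, its cap to the left as seen looking up the ramp.
- loader: Fixed bench bottle roller with a loading ramp. Origin: middle of the ramp's lower edge, on the bench; x horizontal, up the ramp towards the rollers; y left; z up. Two fixed black rubber rollers lie across it, 18 mm in diameter, axes 13.5 mm high at x = 138 and 182 mm. White back stop, 56 mm high, face at x = 191 mm. End plates 46 mm high at y = +-98 mm, x = 128 to 210 mm.
- ramp: Aluminium ramp of the loader; origin at the middle of its lower edge, x up along the slope, y left, z square to its surface. It rises evenly from the bench to 22 mm high at loader x = 132 mm (9.5 degrees); 134 mm long, 196 mm wide between side rims 24 mm high.
- crest (a point): Where bottle_mid is when the bottle passes over the top of the front roller, the highest point of its way: loader x = 138, y = -28, z = 51 mm. Axes as the loader's.
- seat (a point): Where bottle_mid must finally be, the bottle resting between the two rollers, 3 mm clear of the back stop: loader x = 160, y = -28, z = 44 mm. Axes as the loader's.
- tip_box: Bystander: pipette tip box with a blue lid, 89 x 122 x 71 mm; origin at the centre of its underside. Leave it alone.
- reagent: Bystander: standing reagent bottle with a red cap, 64 across, height 180 mm; origin at the centre of its underside. Leave it alone.
- small_beaker: Bystander: small glass beaker, 52 across, height 61 mm; origin at the centre of its underside. Leave it alone.
- petri: Bystander: round petri dish, 61 across, height 15 mm; origin at the centre of its underside. Leave it alone.
- marker: Bystander: marker pen lying on its side, 14 x 130 mm; origin at the centre of its underside. Leave it alone.
- tape_roll: Bystander: roll of tape lying flat, 103 across, height 25 mm; origin at the centre of its underside. Leave it alone.

How it is judged:
By the outcome, as a careful person would: the job done as asked, in the order asked, and still so for the second after the job is handed in, with the robot touching nothing.
It also fails if it takes over 43 s, if anything falls off the work surface, if the arm or the gripper's body presses on something with over 40 N, if the wrist force passes 120 N, or if a joint passes its speed limit or range.

### The arm

A 6-joint arm with a two-finger parallel gripper is mounted at the origin on a cart in front of the work surface, level with it; the furniture and walls round the work are solid. World frame = base frame: x ahead of the robot, y to its left, z up, the work surface at z = 0. Lengths are in m, angles in rad, forces in N, time in s.
With the tool pointing down it reaches from about 0.35 to 0.85 m from the base axis. Payload 8.1 kg.
Tool frame: the origin (TCP) lies on the centre line of the jaws, within the pads' length; the fingertips stand robot.tips_ahead ahead of it and the grasp point (between the pads) lies 8 mm behind it (robot.tips_ahead is the distance from the TCP to the fingertips, in m); z points along the fingers, y is the direction in which the jaws open and shut (so a half turn about z gives the same grasp; the last joint's range is limited). The gripper opens to 93 mm and grips with 3 to 60 N. Pads are 15 mm wide; open, the fingers measure 128 mm over their backs; the gripper's body (75 mm by 188 mm) begins 65 mm behind the grasp point.
Start: joints at [1.181, 0.13, 1.488, -0, 1.523, -0.085], TCP at [0.18, 0.572, 0.23] pointing down, gripper open.
Joint ranges: [-2.96, 2.96], [-0.89, 2.26], [0.02, 2.5], [-1.34, 4.48], [0, 2.73], [-2.66, 2.66]. Speed limits (rad/s): [2.39, 2.39, 2.79, 3.14, 3.14, 3.14].

### API

Orientations are given as a rotation vector (axis times angle).
In Python, from plant import monitor, eyes, job, robot gives the robot as it stands.
- The arm moves only by the tool servo_tool, never from a script. Its argument "plan" is a list that holds one entry, the list of rows, each a list of 7 numbers: the closure, from -1 (fully open) to 1 (shut), so that 0 is half open, then the shift along the world's x, y, z in mm, then the turn, a rotation vector about the world's x, y, z in rad. In form: [[[hand, dx, dy, dz, ax, ay, az], ...]]. A call has 1 to 12 rows; each row shifts and turns the commanded pose from where the row before left it; what a row does not reach is not made up. A row lasts 1/10 s, in which the tool goes at most 50 mm and 8.59 degrees, less where a joint would pass 70% of its speed; a pose out of reach is approached as far as the arm can. A call with a gripper value outside its range is refused whole. The fingers move at their own pace and stop on an object; "force" is the grip in N (left out, the last holds). Time passes only in rows, so rows that do not move let the fingers close. It gives the time, the measured TCP pose, the force and the opening at its end, in the units of the state.
- monitor.read_state(): the state, without advancing time (a new reading comes with each control period).
- eyes.read_camera(name): name is "side" or "top" or "wrist"; returns the picture (420x560x3 uint8, red, green, blue); there is no depth.
- eyes.camera_info(name): a dict with "mtx" (3x3 intrinsics, pixels), "R" (3x3) and "t" (3): a world point X has camera coordinates R X + t. Camera axes: x right, y down, z forward; pixel columns grow to the right and rows downward; lengths in m; the calibration is good to about 2 mm. The wrist camera is an equidistant fisheye: a pixel r from the principal point sees the ray r / f radians off the axis. A picture is of the moment at which its call begins: read the wrist's pose just before it. camera_info takes no time and is no camera call; for the wrist camera it gives the pose at the moment of the call.
- job.close_job(): hands the job in, once; it reports no verdict.
The state is a dict: "t": time; "q": joint angles; "dq": joint speeds; "joint_torque": joint torques, N m; "tool_pos": TCP position; "orientation": TCP orientation; "force": force on the tool from outside, world axes, zero at the start; "wrist_torque": the same for the moment, N m; "opening": finger opening in m.
Only numpy, scipy, OpenCV 4.12 (cv2) and the standard library are available. Lean on these libraries where they do the work, as an engineer would, in place of code of your own. Each camera call takes 0.05 s, during which the arm holds its last target. There are 200 camera calls.

## Working session

There is one attempt and no reset: what is moved stays moved. The work goes in short steps, Python scripts to look and compute and a tool call to move; the robot and the scene stay as the last step left them, time stands still between calls to the robot, and variables do not carry over. Pictures are saved under pics/ and viewed, about 8 in all and at most 12, crops included, and the job is handed in when it is done.

Besides the shell and the picture viewer there is one more tool, called after "Request:" by a JSON object that holds its "name" and its "arguments". servo_tool: Moves the arm, as the interface text tells. Its arguments: {"type":"object","properties":{"plan":{"type":"array"},"force":{"type":"number"}},"required":["plan"]}

```bash
ls; mkdir -p pics; python3 - <<'E'
from plant import monitor, eyes, job, robot
import cv2
print(robot.tips_ahead, monitor.read_state())
for n in ("side","top"):
    im=eyes.read_camera(n); cv2.imwrite(f"pics/{n}0.png",im[:,:,::-1])
    i=eyes.camera_info(n); print(n,i)
E
```

```text
pics
0.011 {'t': 0.0, 'q': array([ 1.18056956e+00,  1.31126878e-01,  1.48929085e+00,  4.92643399e-06,
        1.52298868e+00, -8.53697927e-02]), 'dq': array([ 0.00133211,  0.00126008,  0.00095495, -0.00145069,  0.00042983,
        0.00024536]), 'joint_torque': array([-1.09186709e-03, -5.59843862e+01, -4.91757560e+01,  7.66703929e-02,
        3.57053080e-02, -2.15702044e-04]), 'tool_pos': array([0.17984365, 0.57183591, 0.22860156]), 'orientation': array([-4.76950578e-01, -3.10473840e+00,  2.76666199e-03]), 'force': array([-0.16948318,  0.89713082,  0.22492326]), 'wrist_torque': array([ 0.04068224, -0.01779718, -0.04562801]), 'opening': 0.09299629157662744}
side {'mtx': array([[395.78800831,   0.        , 274.55613523],
       [  0.        , 395.78800831, 206.57472628],
       [  0.        ,   0.        ,   1.        ]]), 'R': array([[ 0.66012051, -0.75113989, -0.00545797],
       [-0.63215995, -0.55160399, -0.54415699],
       [ 0.40572738,  0.3626595 , -0.83896566]]), 't': array([-0.46220352,  0.29464496,  0.78677863])}
top {'mtx': array([[488.36153224,   0.        , 285.85288577],
       [  0.        , 488.36153224, 211.41764698],
       [  0.        ,   0.        ,   1.        ]]), 'R': array([[ 0.02281179, -0.99965172, -0.01326857],
       [-0.9985621 , -0.0221389 , -0.0488222 ],
       [ 0.04851144,  0.01436322, -0.99871935]]), 't': array([-0.15249663,  0.51137036,  1.26751652])}
```

View pics/top0.png

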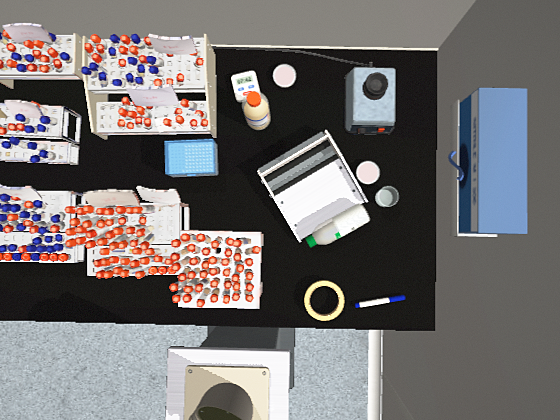

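View pics/side0.png

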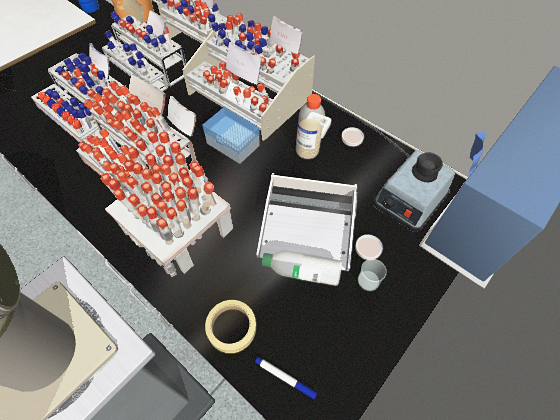

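Top view: loader around (312,187), bottle around (338,225) with its green cap to the left end at (311,240); tape at (324,300), petri (368,172), beaker (388,196). The side view agrees. I'll zoom in for the precise points.

```bash
python3 - <<'E'
import cv2
a=cv2.imread("pics/top0.png")[120:260,245:405]; cv2.imwrite("pics/topc.png",cv2.resize(a,None,fx=5,fy=5*.85 if 0 else 4.28,interpolation=cv2.INTER_CUBIC))
a=cv2.imread("pics/side0.png")[165:300,245:405]; cv2.imwrite("pics/sidec.png",cv2.resize(a,None,fx=5,fy=4.4,interpolation=cv2.INTER_CUBIC))
E
```

```text
(no output)
```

View pics/topc.png

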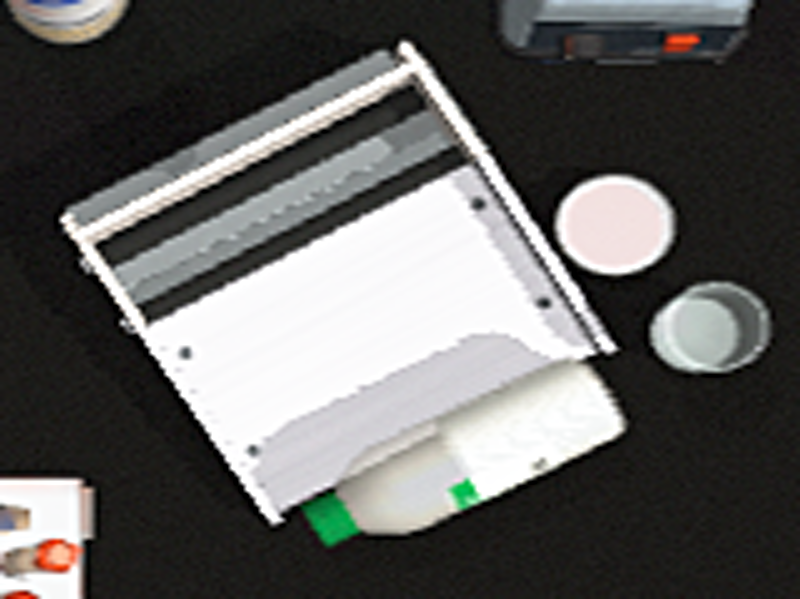

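View pics/sidec.png

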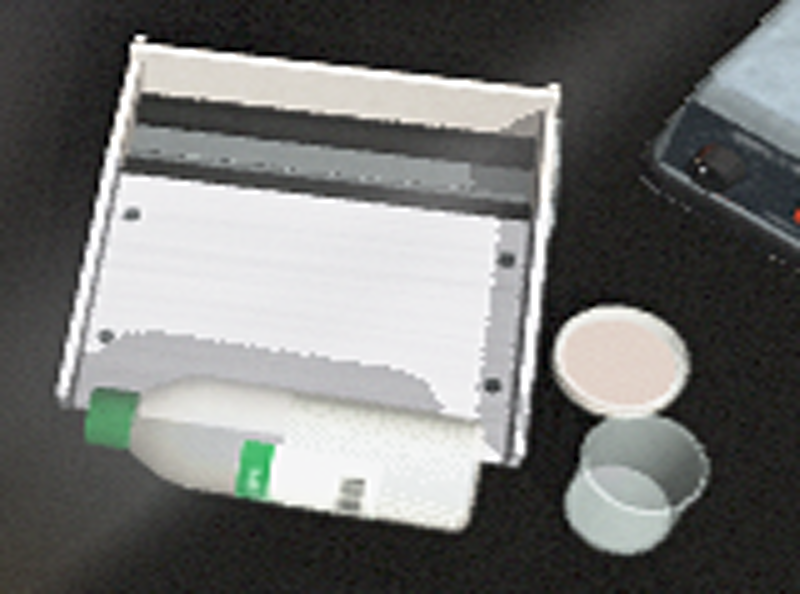

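```bash
cat > h.py <<'E'
import numpy as np
from scipy.optimize import least_squares
from plant import monitor, eyes, job, robot
def proj(c,X):
    i=eyes.camera_info(c); p=i["R"]@np.array(X)+i["t"]; p=i["mtx"]@p; return p[:2]/p[2]
def px(c,u,v):
    return np.array([245+u/5-.4,120+v/4.28-.4]) if c=="top" else np.array([245+u/5-.4,165+v/4.4-.4])
def tri(obs):
    return least_squares(lambda X:np.concatenate([proj(c,X)-p for c,p in obs]),[.6,-.1,.03])
E
python3 - <<'E'
from h import *
O=[("top",(132,98,22),(148,323)),("top",(132,-98,22),(465,168)),("top",(0,99,24),(278,520)),("top",(0,-99,24),(610,350)),
("top",(191,98,56),(85,240)),("top",(191,-98,56),(418,72)),
("side",(132,98,22),(120,175)),("side",(132,-98,22),(530,215)),("side",(0,99,24),(65,398)),("side",(0,-99,24),(517,460)),
("side",(191,98,56),(140,47)),("side",(191,-98,56),(555,92))]
def W(p,P):
    c,s=np.cos(p[2]),np.sin(p[2]); x,y,z=np.array(P)/1000
    return [p[0]+c*x-s*y,p[1]+s*x+c*y,z]
f=lambda p:np.concatenate([proj(c,W(p,P))-px(c,*u) for c,P,u in O])
r=least_squares(f,[.5,-.1,-.5]); print(r.x,np.degrees(r.x[2])); print(r.fun.reshape(-1,2).round(1).tolist())
p=r.x
def L(X):
    c,s=np.cos(p[2]),np.sin(p[2]); d=X[:2]-p[:2]; return [1000*(c*d[0]+s*d[1]),1000*(-s*d[0]+c*d[1]),1000*X[2]]
for n,a,b in (("cap",(318,524),(90,417)),("base",(610,394),(476,475))):
    q=tri([("top",px("top",*a)),("side",px("side",*b))]); print(n,q.x,L(q.x),q.fun)
    i=eyes.camera_info("top")
    ray=i["R"].T@np.linalg.inv(i["mtx"])@np.append(px("top",*a),1); C=-i["R"].T@i["t"]; X=C+ray*(.028-C[2])/ray[2]; print(" z28 top",X,L(X))
for n,u in (("beaker",(388-.0,196)),("petri",(368,172)),("tape",(324,300))):
    ray=i["R"].T@np.linalg.inv(i["mtx"])@np.append(u,1); X=C+ray*(.03-C[2])/ray[2]; print(n,X,L(X))
E
```

```text
[ 0.49229729 -0.26426364  0.56011022] 32.09195167450819
[[0.5, 1.5], [1.7, -0.7], [0.2, -0.6], [-0.6, -0.1], [0.7, -0.0], [0.3, -0.1], [-0.0, 0.1], [-0.2, 1.9], [0.5, -2.1], [-0.5, -3.2], [-0.2, 1.3], [-1.5, 1.4]]
cap [ 0.43509362 -0.1996119   0.02535176] [np.float64(-14.114601506948453), np.float64(85.16388114542087), np.float64(25.351762444682176)] [-0.4037979   0.41654528  0.49128192 -0.04694668]
 z28 top [ 0.43622487 -0.20054461  0.028     ] [np.float64(-13.651737396924144), np.float64(83.77267886085195), np.float64(28.000000000000025)]
base [ 0.51662676 -0.34721537  0.03587571] [np.float64(-23.45871610516343), np.float64(-83.20216323814745), np.float64(35.87571315474862)] [-0.41471302  0.31631031  0.42994445 -0.01698623]
 z28 top [ 0.51786947 -0.34945147  0.028     ] [np.float64(-23.5938913247947), np.float64(-85.75680660274082), np.float64(28.000000000000025)]
beaker [ 0.55938855 -0.4035887   0.03      ] [np.float64(-17.18107094734076), np.float64(-153.67992164513115), np.float64(30.00000000000003)]
petri [ 0.62048452 -0.35124591  0.03      ] [np.float64(62.387879224540974), np.float64(-141.79433755445285), np.float64(30.00000000000003)]
tape [ 0.28933399 -0.24387062  0.03      ] [np.float64(-161.11541393915078), np.float64(125.107154560084), np.float64(30.00000000000003)]
```

Request:
{"name": "servo_tool", "arguments": {"plan": [[[-0.5, 22, -37, 15, 0, 0, -0.12], [-0.5, 22, -37, 15, 0, 0, -0.12], [-0.5, 22, -37, 15, 0, 0, -0.12], [-0.5, 22, -37, 15, 0, 0, -0.12], [-0.5, 22, -37, 15, 0, 0, -0.12], [-0.5, 22, -37, 15, 0, 0, -0.12], [-0.5, 22, -37, 15, 0, 0, -0.12], [-0.5, 22, -37, 0, 0, 0, -0.12], [-0.5, 22, -37, 0, 0, 0, -0.12], [-0.5, 22, -37, 0, 0, 0, -0.12]]]}}

```text
t: 1.1
tool_pos: [0.4005, 0.2007, 0.3345]
orientation: [2.152, 2.288, 0.0]
force: [1.3, 0.7, -0.0]
opening: 0.0699
```

Request:
{"name": "servo_tool", "arguments": {"plan": [[[-0.5, 3, -45, 0, 0, 0, -0.09], [-0.5, 3, -45, 0, 0, 0, -0.09], [-0.5, 3, -45, 0, 0, 0, -0.09], [-0.5, 3, -45, 0, 0, 0, -0.09], [-0.5, 3, -45, 0, 0, 0, -0.09], [-0.5, 3, -45, 0, 0, 0, -0.09], [-0.5, 3, -45, -10, 0, 0, -0.09], [-0.5, 3, -45, -20, 0, 0, -0.09], [-0.5, 3, -45, -20, 0, 0, -0.09], [-0.5, 3, -45, -20, 0, 0, -0.09], [-0.5, 3, -43, -20, 0, 0, -0.09], [-0.5, 3, -42, -20, 0, 0, -0.09]]]}}

```text
t: 2.3
tool_pos: [0.4355, -0.3344, 0.2234]
orientation: [-3.022, -0.857, 0.0]
force: [1.2, -0.1, 0.2]
opening: 0.0697
```

```bash
cat >> h.py <<'E'
P=np.array([.4923,-.2643,.5601])
def toL(X,P=P):
    c,s=np.cos(P[2]),np.sin(P[2]); d=np.array(X)[:2]-P[:2]; return np.array([c*d[0]+s*d[1],-s*d[0]+c*d[1]])*1000
def st():
    from scipy.spatial.transform import Rotation as R
    s=monitor.read_state(); M=R.from_rotvec(s["orientation"]).as_matrix()
    print("t",s["t"],"pos",(s["tool_pos"]*1000).round(1),"L",toL(s["tool_pos"]).round(1),"F",s["force"].round(2),"T",s["wrist_torque"].round(2),"op",round(s["opening"],4))
    print("y ang",np.degrees(np.arctan2(M[1,1],M[0,1])).round(2),"z",M[:,2].round(3))
E
python3 -c "
from h import *
import cv2
st()
im=eyes.read_camera('wrist');cv2.imwrite('pics/w1.png',im[:,:,::-1]);print(eyes.camera_info('wrist'))"
```

```text
t 2.3 pos [ 435.5 -334.4  223.4] L [-85.4 -29.3] F [ 1.19 -0.07  0.18] T [-0.02  0.07  0.03] op 0.0697
y ang -58.34 z [-0.  0. -1.]
{'mtx': array([[325.1922621 ,   0.        , 280.91048709],
       [  0.        , 325.1922621 , 213.0594357 ],
       [  0.        ,   0.        ,   1.        ]]), 'R': array([[ 0.51660857, -0.85621767, -0.00262637],
       [-0.82507835, -0.49863539,  0.26572255],
       [-0.22882594, -0.13510758, -0.96404597]]), 't': array([-0.51312768,  0.16098701,  0.43225548])}
```

View pics/w1.png

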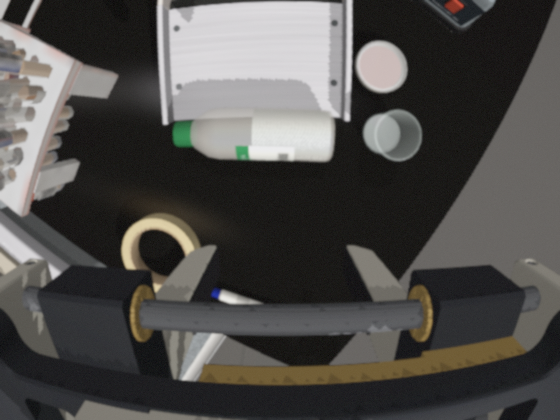

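Wrist view: bottle seen whole, cap end at (174,134), base end at (333,135); rim ends at (167,122) and (348,117); fingers well behind it.

```bash
python3 - <<'E'
from h import *
i=eyes.camera_info('wrist')
def ray(u,v,z):
    d=np.array([u-i['mtx'][0,2],v-i['mtx'][1,2]])/i['mtx'][0,0]; r=np.hypot(*d)
    k=i['R'].T@np.append(d/r*np.sin(r),np.cos(r)); C=-i['R'].T@i['t']; return C+k*(z-C[2])/k[2]
for n,u,v,z in (("cap",174,134,.028),("base",333,135,.028),("rimL",166,122,.0),("rimR",349,117,.0),("rimL24",166,122,.024),("rimR24",349,117,.024),("rimLfar",163,5,.044),("rimRfar",349,5,.044)):
    X=ray(u,v,z); print(n,X.round(4),toL(X).round(1))
E
```

```text
cap [ 0.4313 -0.2032  0.028 ] [-19.3  84.1]
base [ 0.5169 -0.3519  0.028 ] [-25.7 -87.3]
rimL [ 0.4337 -0.1793  0.    ] [ -4.5 103.1]
rimR [ 0.5464 -0.3607  0.    ] [  -5.4 -110.4]
rimL24 [ 0.4377 -0.1871  0.024 ] [-5.2 94.4]
rimR24 [ 0.5432 -0.3568  0.024 ] [  -6.  -105.4]
rimLfar [ 0.5501 -0.1214  0.044 ] [124.9  90.3]
rimRfar [ 0.6447 -0.2921  0.044 ] [ 114.3 -104.5]
```

Request:
{"name": "servo_tool", "arguments": {"plan": [[[-0.5, 0, 0, -25, 0, 0, 0.008], [-0.5, 0, 0, -30, 0, 0, 0], [-0.5, 0, 0, -30, 0, 0, 0], [-0.5, 0, 0, -30, 0, 0, 0], [-0.5, 0, 0, -30, 0, 0, 0], [-0.5, 0, 0, -25, 0, 0, 0], [-0.5, 0, 0, -15, 0, 0, 0], [-0.5, 0, 0, -10, 0, 0, 0], [-0.5, 0, 0, -3, 0, 0, 0], [-0.5, 0, 0, 0, 0, 0, 0]]]}}

```text
t: 3.35
tool_pos: [0.4363, -0.3329, 0.0271]
orientation: [3.017, 0.875, 0.0]
force: [-0.5, -0.1, 0.5]
opening: 0.0697
```

```bash
python3 -c "
from h import *
st()"
```

```text
t 3.35 pos [ 436.3 -332.9   27.1] L [-83.9 -28.4] F [-0.5  -0.09  0.55] T [-0.05  0.12  0.07] op 0.0697
y ang -57.64 z [ 0. -0. -1.]
```

Request:
{"name": "servo_tool", "arguments": {"plan": [[[-0.5, 2.54, 1.59, -1, 0, 0, 0], [-0.5, 2.54, 1.59, -1, 0, 0, 0], [-0.5, 2.54, 1.59, 0, 0, 0, 0], [-0.5, 2.54, 1.59, 0, 0, 0, 0], [-0.5, 1.27, 0.8, 0, 0, 0, 0], [-0.5, 1.27, 0.8, 0, 0, 0, 0], [-0.5, 1.27, 0.8, 0, 0, 0, 0], [-0.5, 1.27, 0.8, 0, 0, 0, 0], [-0.5, 1.27, 0.8, 0, 0, 0, 0], [-0.5, 1.27, 0.8, 0, 0, 0, 0], [-0.5, 1.27, 0.8, 0, 0, 0, 0], [-0.5, 1.27, 0.8, 0, 0, 0, 0]]]}}

```text
t: 4.55
tool_pos: [0.4565, -0.3198, 0.0246]
orientation: [3.017, 0.875, 0.0]
force: [0.1, -0.0, 0.9]
opening: 0.0696
```

Request:
{"name": "servo_tool", "arguments": {"plan": [[[-0.5, 0.85, 0.53, 0, 0, 0, 0], [-0.5, 0.85, 0.53, 0, 0, 0, 0], [-0.5, 0.85, 0.53, 0, 0, 0, 0], [-0.5, 0.85, 0.53, 0, 0, 0, 0], [-0.5, 0.85, 0.53, 0, 0, 0, 0], [-0.5, 0.85, 0.53, 0, 0, 0, 0], [-0.5, 0.85, 0.53, 0, 0, 0, 0], [-0.5, 0.85, 0.53, 0, 0, 0, 0], [-0.5, 0.85, 0.53, 0, 0, 0, 0], [-0.5, 0.85, 0.53, 0, 0, 0, 0], [-0.5, 0.85, 0.53, 0, 0, 0, 0], [-0.5, 0.85, 0.53, 0, 0, 0, 0]]]}}

```text
t: 5.75
tool_pos: [0.4666, -0.3135, 0.0246]
orientation: [-3.017, -0.875, -0.0]
force: [-0.1, 0.2, -0.0]
opening: 0.07
```

```bash
python3 -c "
from h import *
import cv2
st()
im=eyes.read_camera('wrist')
cv2.imwrite('pics/w2.png',im[:,:,::-1])"
```

```text
t 5.75 pos [ 466.6 -313.5   24.6] L [-47.9 -28. ] F [-0.11  0.21 -0.05] T [-0.04  0.16 -0.03] op 0.07
y ang -57.64 z [ 0.  0. -1.]
```

View pics/w2.png

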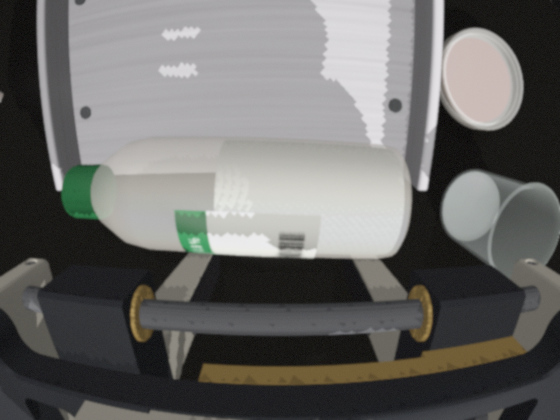

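Wrist view: bottle lies at the fingers (barrel rear edge around row 257), practically square to the rims (ends at (60,190), (423,188)); it's at the foot of the ramp. Continue slowly, then rise along the ramp.

Request:
{"name": "servo_tool", "arguments": {"plan": [[[-0.5, 0.85, 0.53, 0, 0, 0, 0], [-0.5, 0.85, 0.53, 0, 0, 0, 0], [-0.5, 0.85, 0.53, 0, 0, 0, 0], [-0.5, 0.85, 0.53, 0, 0, 0, 0], [-0.5, 0.85, 0.53, 0, 0, 0, 0], [-0.5, 0.85, 0.53, 0, 0, 0, 0], [-0.5, 0.85, 0.53, 0.1, 0, 0, 0], [-0.5, 0.85, 0.53, 0.17, 0, 0, 0], [-0.5, 0.85, 0.53, 0.17, 0, 0, 0], [-0.5, 0.85, 0.53, 0.17, 0, 0, 0], [-0.5, 1.27, 0.8, 0.25, 0, 0, 0], [-0.5, 1.27, 0.8, 0.25, 0, 0, 0]]]}}

```text
t: 7.0
tool_pos: [0.4777, -0.3066, 0.0258]
orientation: [3.017, 0.875, 0.0]
force: [-0.4, -0.9, 0.7]
opening: 0.0698
```

Request:
{"name": "servo_tool", "arguments": {"plan": [[[-0.5, 1.27, 0.8, 0.25, 0, 0, 0], [-0.5, 1.27, 0.8, 0.25, 0, 0, 0], [-0.5, 1.27, 0.8, 0.25, 0, 0, 0], [-0.5, 1.27, 0.8, 0.25, 0, 0, 0], [-0.5, 1.27, 0.8, 0.25, 0, 0, 0], [-0.5, 1.27, 0.8, 0.25, 0, 0, 0], [-0.5, 1.27, 0.8, 0.25, 0, 0, 0], [-0.5, 1.27, 0.8, 0.25, 0, 0, 0], [-0.5, 1.27, 0.8, 0.25, 0, 0, 0], [-0.5, 1.27, 0.8, 0.25, 0, 0, 0], [-0.5, 1.27, 0.8, 0.25, 0, 0, 0], [-0.5, 1.27, 0.8, 0.25, 0, 0, 0]]]}}

```text
t: 8.2
tool_pos: [0.493, -0.297, 0.0288]
orientation: [3.017, 0.875, 0.0]
force: [-1.3, -1.0, 0.9]
opening: 0.0699
```

```bash
python3 -c "
from h import *
import cv2
st()
im=eyes.read_camera('wrist')
b=eyes.read_camera('side')[150:310,225:425]
cv2.imwrite('pics/w3.png',np.hstack([cv2.resize(im,(400,300)),cv2.resize(b,(375,300),interpolation=2)])[:,:,::-1])"
```

```text
t 8.2 pos [ 493.  -297.    28.8] L [-16.8 -28. ] F [-1.33 -0.95  0.89] T [-0.19  0.3   0.05] op 0.0699
y ang -57.64 z [ 0. -0. -1.]
```

View pics/w3.png

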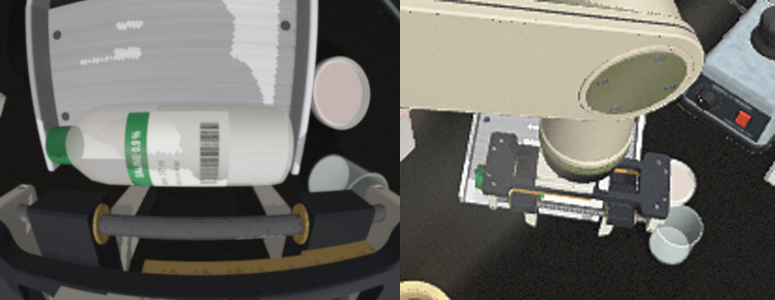

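Bottle has rolled onto the ramp, against both fingers and square (cap (60,145), base (292,145)). Continue.

Request:
{"name": "servo_tool", "arguments": {"plan": [[[-0.5, 1.5, 0.94, 0.3, 0, 0, 0], [-0.5, 1.69, 1.06, 0.33, 0, 0, 0], [-0.5, 1.69, 1.06, 0.33, 0, 0, 0], [-0.5, 1.69, 1.06, 0.33, 0, 0, 0], [-0.5, 1.69, 1.06, 0.33, 0, 0, 0], [-0.5, 1.69, 1.06, 0.33, 0, 0, 0], [-0.5, 1.69, 1.06, 0.33, 0, 0, 0], [-0.5, 1.69, 1.06, 0.33, 0, 0, 0], [-0.5, 1.69, 1.06, 0.33, 0, 0, 0], [-0.5, 1.69, 1.06, 0.33, 0, 0, 0], [-0.5, 1.69, 1.06, 0.33, 0, 0, 0], [-0.5, 1.69, 1.06, 0.33, 0, 0, 0]]]}}

```text
t: 9.5
tool_pos: [0.5131, -0.2844, 0.0327]
orientation: [3.017, 0.875, 0.0]
force: [-1.1, -0.5, 0.1]
opening: 0.0697
```

Request:
{"name": "servo_tool", "arguments": {"plan": [[[-0.5, 1.69, 1.06, 0.33, 0, 0, 0], [-0.5, 1.69, 1.06, 0.33, 0, 0, 0], [-0.5, 1.69, 1.06, 0.33, 0, 0, 0], [-0.5, 1.69, 1.06, 0.33, 0, 0, 0], [-0.5, 1.69, 1.06, 0.33, 0, 0, 0], [-0.5, 1.69, 1.06, 0.33, 0, 0, 0], [-0.5, 1.69, 1.06, 0.33, 0, 0, 0], [-0.5, 1.69, 1.06, 0.33, 0, 0, 0], [-0.5, 1.69, 1.06, 0.33, 0, 0, 0], [-0.5, 1.69, 1.06, 0.33, 0, 0, 0], [-0.5, 1.69, 1.06, 0.33, 0, 0, 0], [-0.5, 1.69, 1.06, 0.33, 0, 0, 0]]]}}

```text
t: 10.7
tool_pos: [0.5333, -0.2716, 0.0367]
orientation: [-3.017, -0.875, 0.0]
force: [-1.0, -1.1, 1.1]
opening: 0.0696
```

Request:
{"name": "servo_tool", "arguments": {"plan": [[[-0.5, 1.69, 1.06, 0.33, 0, 0, 0], [-0.5, 1.69, 1.06, 0.33, 0, 0, 0], [-0.5, 1.69, 1.06, 0.33, 0, 0, 0], [-0.5, 1.69, 1.06, 0.33, 0, 0, 0], [-0.5, 1.69, 1.06, 0.33, 0, 0, 0], [-0.5, 1.69, 1.06, 0.33, 0, 0, 0], [-0.5, 1.69, 1.06, 0.33, 0, 0, 0], [-0.5, 1.69, 1.06, 0.33, 0, 0, 0], [-0.5, 1.69, 1.06, 0.33, 0, 0, 0], [-0.5, 1.69, 1.06, 0.33, 0, 0, 0], [-0.5, 1.69, 1.06, 0.33, 0, 0, 0], [-0.5, 1.69, 1.06, 0.33, 0, 0, 0]]]}}

```text
t: 11.9
tool_pos: [0.5536, -0.2589, 0.0406]
orientation: [3.017, 0.875, 0.0]
force: [-1.1, -1.1, 0.6]
opening: 0.0699
```

```bash
python3 -c "
from h import *
import cv2
st()
im=eyes.read_camera('wrist')
cv2.imwrite('pics/w4.png',im[:,:,::-1])"
```

```text
t 11.9 pos [ 553.6 -258.9   40.6] L [ 54.8 -28. ] F [-1.13 -1.07  0.61] T [-0.09  0.33  0.02] op 0.0699
y ang -57.64 z [ 0. -0. -1.]
```

View pics/w4.png

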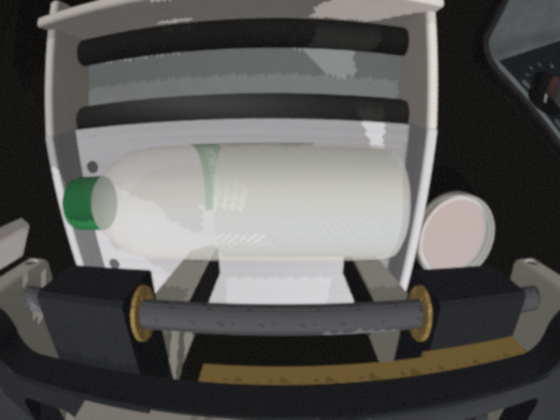

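Square, in contact, bottle front edge about row 146 with the front roller at rows 95–125. Continue to just before the crest, slowing.

Request:
{"name": "servo_tool", "arguments": {"plan": [[[-0.5, 1.69, 1.06, 0.33, 0, 0, 0], [-0.5, 1.69, 1.06, 0.33, 0, 0, 0], [-0.5, 1.69, 1.06, 0.33, 0, 0, 0], [-0.5, 1.69, 1.06, 0.33, 0, 0, 0], [-0.5, 1.69, 1.06, 0.33, 0, 0, 0], [-0.5, 1.69, 1.06, 0.33, 0, 0, 0], [-0.5, 1.69, 1.06, 0.33, 0, 0, 0], [-0.5, 1.69, 1.06, 0.33, 0, 0, 0], [-0.5, 1.69, 1.06, 0.33, 0, 0, 0], [-0.5, 1.69, 1.06, 0.33, 0, 0, 0], [-0.5, 1.69, 1.06, 0.33, 0, 0, 0], [-0.5, 1.69, 1.06, 0.33, 0, 0, 0]]]}}

```text
t: 13.15
tool_pos: [0.5739, -0.2462, 0.0446]
orientation: [3.017, 0.875, 0.0]
force: [-0.4, -0.5, 1.0]
opening: 0.0696
```

Request:
{"name": "servo_tool", "arguments": {"plan": [[[-0.5, 1.27, 0.8, 0.25, 0, 0, 0], [-0.5, 1.27, 0.8, 0.25, 0, 0, 0], [-0.5, 0.85, 0.53, 0.17, 0, 0, 0], [-0.5, 0.85, 0.53, 0.17, 0, 0, 0], [-0.5, 0.85, 0.53, 0.17, 0, 0, 0], [-0.5, 0.85, 0.53, 0.17, 0, 0, 0], [-0.5, 0.85, 0.53, 0.17, 0, 0, 0], [-0.5, 0.85, 0.53, 0.17, 0, 0, 0], [-0.5, 0.85, 0.53, 0.17, 0, 0, 0], [-0.5, 0.85, 0.53, 0.17, 0, 0, 0], [-0.5, 0.85, 0.53, 0.17, 0, 0, 0], [-0.5, 0.85, 0.53, 0.17, 0, 0, 0]]]}}

```text
t: 14.35
tool_pos: [0.5849, -0.2393, 0.0468]
orientation: [-3.017, -0.875, -0.0]
force: [-0.6, -0.8, 0.9]
opening: 0.0696
```

```bash
python3 -c "
from h import *
import cv2
st()
im=eyes.read_camera('wrist')
cv2.imwrite('pics/w5.png',im[:,:,::-1])"
```

```text
t 14.35 pos [ 584.9 -239.3   46.8] L [ 91.8 -28. ] F [-0.58 -0.77  0.85] T [-0.11  0.2  -0.  ] op 0.0696
y ang -57.64 z [ 0.  0. -1.]
```

View pics/w5.png

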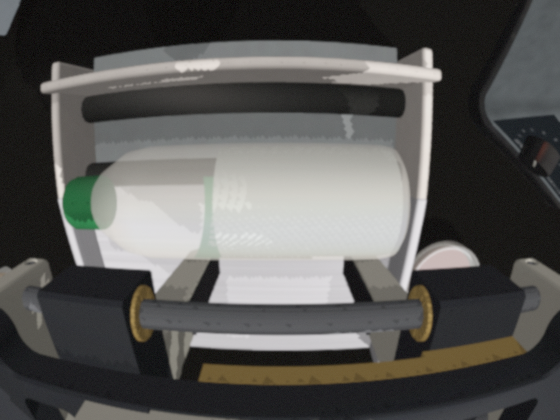

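Still square and in contact (barrel 143–260 rows, same as before), about 7–10 mm short of the crest, end gaps equal. Ease over.

Request:
{"name": "servo_tool", "arguments": {"plan": [[[-0.5, 0.85, 0.53, 0.1, 0, 0, 0], [-0.5, 0.85, 0.53, 0.1, 0, 0, 0], [-0.5, 0.85, 0.53, 0.1, 0, 0, 0], [-0.5, 0.85, 0.53, 0, 0, 0, 0], [-0.5, 0.85, 0.53, 0, 0, 0, 0], [-0.5, 0.85, 0.53, 0, 0, 0, 0], [-0.5, 0.85, 0.53, 0, 0, 0, 0], [-0.5, 0.85, 0.53, 0, 0, 0, 0], [-0.5, 0.85, 0.53, 0, 0, 0, 0], [-0.5, 0.85, 0.53, 0, 0, 0, 0], [-0.5, 0.85, 0.53, 0, 0, 0, 0], [-0.5, 0.85, 0.53, 0, 0, 0, 0]]]}}

```text
t: 15.6
tool_pos: [0.5951, -0.2329, 0.047]
orientation: [-3.017, -0.875, 0.0]
force: [-0.8, 0.1, -0.4]
opening: 0.0701
```

```bash
python3 -c "
from h import *
import cv2
st()
im=eyes.read_camera('wrist')
cv2.imwrite('pics/w6.png',im[:,:,::-1])"
```

```text
t 15.6 pos [ 595.1 -232.9   47. ] L [103.7 -28. ] F [-0.79  0.14 -0.37] T [-0.    0.06 -0.04] op 0.0701
y ang -57.64 z [-0.  0. -1.]
```

View pics/w6.png

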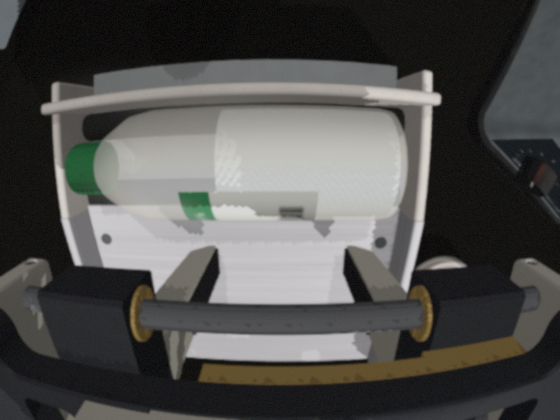

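The bottle has dropped between the rollers, parallel to the back stop, clear of the fingers (rows 105–218). Back off and rise.

Request:
{"name": "servo_tool", "arguments": {"plan": [[[-0.5, -4, -2.5, 0, 0, 0, 0], [-0.5, -8.5, -5.3, 0, 0, 0, 0], [-0.5, -8.5, -5.3, 0, 0, 0, 0], [-0.5, -8.5, -5.3, 5, 0, 0, 0], [-0.5, -4, -2.5, 15, 0, 0, 0], [-0.5, 0, 0, 25, 0, 0, 0], [-0.5, 0, 0, 30, 0, 0, 0], [-0.5, -20, 0, 30, 0, 0, 0], [-0.5, -30, 0, 30, 0, 0, 0], [-0.5, -30, 0, 20, 0, 0, 0], [-0.5, -20, 0, 5, 0, 0, 0], [-0.5, 0, 0, 0, 0, 0, 0]]]}}

```text
t: 16.85
tool_pos: [0.4607, -0.2549, 0.2104]
orientation: [3.014, 0.872, 0.004]
force: [-0.8, -0.1, 1.0]
opening: 0.0701
```

Request:
{"name": "servo_tool", "arguments": {"plan": [[[-0.5, -25, 20, 10, 0, 0, 0], [-0.5, -25, 25, 10, 0, 0, 0], [-0.5, 0, 35, 10, 0, 0, 0], [-0.5, 0, 40, 0, 0, 0, 0], [-0.5, 0, 40, 0, 0, 0, 0], [-0.5, 0, 40, 0, 0, 0, 0], [-0.5, 0, 40, 0, 0, 0, 0], [-0.5, 0, 40, 0, 0, 0, 0], [-0.5, 0, 20, 0, 0, 0, 0], [-0.5, 0, 0, 0, 0, 0, 0], [-0.5, 0, 0, 0, 0, 0, 0], [-0.5, 0, 0, 0, 0, 0, 0]]]}}

```text
t: 18.05
tool_pos: [0.4117, 0.0453, 0.2371]
orientation: [3.017, 0.874, -0.0]
force: [0.4, -0.6, -0.0]
opening: 0.0699
```

```bash
python3 -c "
from h import *
import cv2
st()
a=eyes.read_camera('top')[80:320,215:415]
b=eyes.read_camera('side')[120:360,205:405]
cv2.imwrite('pics/f.png',np.hstack([cv2.resize(x,(400,480),interpolation=2) for x in (a,b)])[:,:,::-1])"
```

```text
t 18.05 pos [411.7  45.3 237.1] L [ 96.2 305.1] F [ 0.35 -0.55 -0.03] T [-0.08  0.15 -0.  ] op 0.0699
y ang -57.68 z [-0. -0. -1.]
```

View pics/f.png

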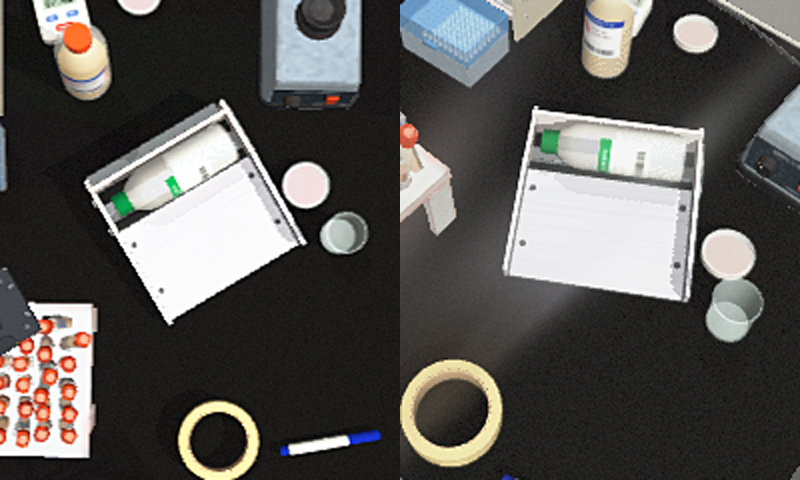

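The bottle sits straight between the rollers and the other things are where they were. The arm is clear, so I'm handing in.

```bash
python3 -c "
from h import *
print(job.close_job())"
```

```text
the job is handed in; nothing more can be done
None
```

The bottle now lies between the two black rollers in front of the back stop. I pushed it slowly up the ramp with two half-open fingers from behind, without pinching or lifting it, and it dropped in past the crest.

- **On the way up:** every wrist picture showed it square across the ramp and against the fingers. The force readings stayed at about 2 N or less.
- **Final views:** the top and side pictures show it straight in the rollers, parallel to the back stop, with the bystanders in view where they were. The arm had backed off and was touching nothing. I judged the seating by eye from these pictures and did not measure the final position.
- **Time:** about 18 s of the 43 s allowed.
- **Disagreement:** the wrist camera placed the loader up to about 5 mm from where the top and side cameras put it. I didn't correct for this, and in the later pictures the gaps at the two ends of the bottle looked equal.

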